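# Clamp the coconut grater down

### The arm

A 6-joint arm with a two-finger parallel gripper is mounted at the origin on the work surface. World frame = base frame: x ahead of the robot, y to its left, z up, the work surface at z = 0. Lengths are in m, angles in rad, forces in N, time in s.
With the tool pointing down it reaches from about 0.375 to 0.975 m from the base axis. Payload 3.8 kg.
Tool frame: the origin (TCP) lies midway between the tips of the shut fingers; the grasp point (between the pads) lies 19 mm behind it; z points along the fingers, y is the direction in which the jaws open and shut (so a half turn about z gives the same grasp; the last joint's range is limited). The gripper opens to 85 mm and grips with 20 to 120 N. Pads are 22 mm wide; open, the fingers measure 114 mm over their backs; the gripper's body (76 mm by 85 mm) begins 54 mm behind the grasp point. The pads swing forward as they close: fully open they stand 13 mm farther back than shut.
Start: joints at [-0.037, 0.264, 1.604, -0, 1.274, -0.037], TCP at [0.675, -0, 0.231] pointing down, gripper open.
Joint ranges: [-2.63, 2.63], [-0.94, 2.18], [0.31, 2.57], [-1.31, 4.45], [0, 2.66], [-2.55, 2.55]. Speed limits (rad/s): [2.57, 2.57, 3.14, 3.14, 3.14, 3.14].

### API

Orientations are given as a rotation vector (axis times angle).
In Python, from workcell import bot gives the robot as it stands.
- The arm moves only by the shell command python3 -m inch 'ROWS' [FORCE]. ROWS is JSON, a list of rows, each an object of numbers: "dx", "dy", "dz": the shift along the tool's x, y, z in m; "ax", "ay", "az": the turn, a rotation vector about the tool's x, y, z in degrees; "fingers": the opening, from -1 (shut) to 1 (fully open). A call has 1 to 20 rows; each row is the pose to reach, as a shift and turn from the pose measured when the call began, along the tool's axes at that moment; what a row does not reach only later rows make up. A row lasts 1/8 s, in which the tool goes at most 62.5 mm and 10.7 degrees, less where a joint would pass 70% of its speed; a pose out of reach is approached as far as the arm can. A call with a gripper value outside its range is refused whole. The fingers move at their own pace and stop on an object; FORCE is the grip in N (left out, the last holds). Time passes only in rows, so rows that repeat a pose let the fingers close. It gives the time, the measured TCP pose, the force and the opening at its end, in the units of the state.
- bot.read_state(): the state, without advancing time (a new reading comes with each control period).
- bot.read_camera(name): name is "scene" or "side" or "wrist"; returns (picture, depth): 384x512x3 uint8, blue, green, red; 384x512 float32, m along the optical axis (not along the pixel's ray), 0 where there is no reading.
- bot.get_calibration(name): a dict with "intrinsics" (3x3 intrinsics, pixels), "view" (4x4, takes a point from world to camera coordinates). Camera axes: x right, y down, z forward; pixel columns grow to the right and rows downward; lengths in m; the calibration is good to about 2 mm. A picture is of the moment at which its call begins: read the wrist's pose just before it. get_calibration takes no time and is no camera call; for the wrist camera it gives the pose at the moment of the call.
- bot.finish_job(): hands the job in, once; it reports no verdict.
Trained networks look in the newest picture that a camera, given by its name, has taken for a name from the list of things; names that differ only in an ending like _2 or _b are one class to them, and where a whole thing is asked for, a point or a joint stands for the part that bears it (a point fixed in the world has none). Each returns a list of dicts, best first, with "p" (0 to 1); they miss things now and then, are a little off and sometimes report something else, mostly with a low value. They report only what shows in the picture. A call takes as long as a camera call.
- bot.masks_of(camera, thing): "region" (384x512 bool, what is visible of it) and "box" ([left, top, right, bottom] in pixels, round what is visible of it).
The state is a dict: "time": time; "q": joint angles; "joint_vel": joint speeds; "joint_torque": joint torques, N m; "tool_pos": TCP position; "tcp_rot": TCP orientation; "wrist_force": force on the tool from outside, world axes, zero at the start; "torque": the same for the moment, N m; "width": opening from 0.0 (shut) to 1.0 (fully open).
Only numpy, scipy, OpenCV 4.12 (cv2) and the standard library are available. Lean on these libraries where they do the work, as an engineer would, in place of code of your own. Each camera call takes 0.05 s, during which the arm holds its last target. There are 200 camera calls.

### The job

Two bar clamps stand on the counter; a coconut grater is set in one of them. On that clamp, first push the free jaw down by its side lug until the pad presses on the grater's wooden foot and the jaw's arm tilts up a little and stays bound, then screw the T-handle tight by about a quarter turn clockwise seen from above. Do not shove the grater about.

Things in the scene. Friction and masses are not known exactly. Their poses are not given: they have to be found in the camera images.
- lug (a point): Centre of the flat top of the thumb lug (grey cast iron, 42 x 36 x 12 mm) on the free jaw of the clamp with the grater, 79 mm beside its upright bar (top 160 mm up). x runs level from the screw to the bar, z up; only slides vertically, 5 to 6 N of friction, stays put. 110 mm above the counter when the pad just touches the foot; starts 10 to 30 mm higher. 4 to 6 mm below touching (1.3 N per mm more) is a good bind.
- handle (a point): Centre of the steel T-handle on top of that clamp's screw, 110 mm from the upright bar: a flat bar 70 long x 14 thick x 22 mm high. x runs along its length, y across its thickness, z up along the screw. 105 mm above the pad face, so about 140 mm above the counter once clamped; clear all round, 30 mm clear above the jaw's arm. Turns with the screw.
- clamp_tilt (a joint): Tilt of the jaw's sprung arm, rad: 0 level, grows as the pad presses on the work and the arm's screw end is lifted relative to its block; stop at 0.12. Each mm of jaw travel past touching adds 0.009.
- clamp_screw (a joint): Turn of the T-handle, rad: 0 at the start, grows clockwise seen from above, to 3.0. It stays where it is left (0.06 N m of friction). The pad advances 1.6 mm per rad, which adds to the tilt.
- grater: Loose coconut grater, 0.8 kg: light wooden foot 76 x 200 x 25 mm on the clamp's 10 mm base plate (foot top 35 mm above the counter), bent steel neck and round toothed blade at one end, up to 115 mm above the foot's underside. Origin at the foot's underside, within 20 mm of below the pad; x across the foot, y along it to the blade, z up.

How it is judged:
On the way, in this order (a step that is already met when the one before it is completed fails the run):
1. the jaw is pushed down until its arm tilts against the foot (over 0.02 rad) before the handle is turned (under 0.3 rad) (value of joint clamp_tilt above 0.02 rad and value of joint clamp_screw below 0.3 rad), for 0.2 s.
2. the handle is screwed clockwise by more than 1.0 rad, the arm still tilted (value of joint clamp_tilt above 0.02 rad and value of joint clamp_screw above 1 rad), for 0.2 s.
At the end, for the whole second after the job is handed in: The grater stands still within 15 mm of where it was, pressed by the pad: the jaw's arm is tilted by more than 0.02 rad and the handle has been turned clockwise by more than 1.0 rad; nothing is held (all of step 2 and distance of grater from where it was at the start of the episode below 0.015 m and linear speed of grater below 0.02 m/s); the robot touches nothing.
It fails at once if the grater is shoved more than 40 mm or tipped by more than 0.3 rad (distance of grater from where it was at the start of the episode above 0.04 m or angle between grater's own z axis and vertical above 0.3 rad).
It also fails if it takes over 51 s, if anything falls off the work surface, if the arm or the gripper's body presses on something with over 40 N, if the wrist force passes 120 N, or if a joint passes its speed limit or range.

## Working session

There is one attempt and no reset: what is moved stays moved. The work goes in short steps, Python scripts to look and compute and a shell command to move; the robot and the scene stay as the last step left them, time stands still between calls to the robot, and variables do not carry over. Pictures are saved under pics/ and viewed, about 8 in all and at most 12, crops included, and the job is handed in when it is done.

```bash
ls; mkdir -p pics
cat > h.py <<'E'
import numpy as np, cv2
from workcell import bot
def pts(cam, region, depth):
    c=bot.get_calibration(cam); K=np.array(c["intrinsics"]); V=np.linalg.inv(np.array(c["view"]))
    v,u=np.nonzero(region&(depth>0)); z=depth[v,u]
    P=np.stack([(u-K[0,2])*z/K[0,0],(v-K[1,2])*z/K[1,1],z,np.ones_like(z)])
    return (V@P)[:3].T
E
python3 - <<'E'
from h import *
ims=[]
for cam in ["scene","side"]:
    im,d=bot.read_camera(cam); im=im.copy(); np.save(f"{cam}_d.npy",d)
    cv2.imwrite(f"pics/{cam}0.png",im)
    for t in ["lug","handle","grater","clamp_tilt"]:
        for r in bot.masks_of(cam,t)[:3]:
            P=pts(cam,r["region"],d)
            print(cam,t,round(r["p"],2),np.round(r["box"]),len(P), np.round(np.percentile(P,[5,50,95],axis=0),3).tolist() if len(P) else "")
s=bot.read_state();print(s["time"],s["tool_pos"],s["tcp_rot"],s["wrist_force"])
E
```

```text
pics
scene lug 0.61 [156. 162. 223. 254.] 1925 [[0.45, -0.252, 0.067], [0.556, -0.2, 0.129], [0.598, -0.16, 0.173]]
scene handle 0.81 [155. 161. 182. 184.] 280 [[0.431, -0.212, 0.156], [0.463, -0.202, 0.171], [0.491, -0.19, 0.175]]
scene grater 0.85 [149. 146. 243. 239.] 2474 [[0.415, -0.258, 0.019], [0.459, -0.141, 0.034], [0.501, -0.065, 0.1]]
scene clamp_tilt 0.65 [156. 163. 200. 211.] 888 [[0.438, -0.213, 0.064], [0.474, -0.198, 0.127], [0.53, -0.177, 0.174]]
side handle 0.47 [268. 141. 299. 154.] 228 [[0.426, -0.206, 0.148], [0.456, -0.195, 0.166], [0.487, -0.186, 0.176]]
side clamp_tilt 0.93 [255. 144. 298. 179.] 689 [[0.436, -0.205, 0.068], [0.467, -0.189, 0.128], [0.528, -0.17, 0.175]]
0.5 [6.74991516e-01 5.42567173e-07 2.31283075e-01] [-2.22142826e+00 -2.22141795e+00 -2.49904909e-06] [-0.7637944   0.27580656  0.61015008]
```

Run:
```python
import cv2,numpy as np
a=cv2.imread("pics/scene0.png")[130:280,120:280];b=cv2.imread("pics/side0.png")[110:260,200:360]
cv2.imwrite("pics/c0.png",np.hstack([cv2.resize(a,(400,375)),cv2.resize(b,(400,375))]))
```

```text
(no output)
```

View pics/c0.png

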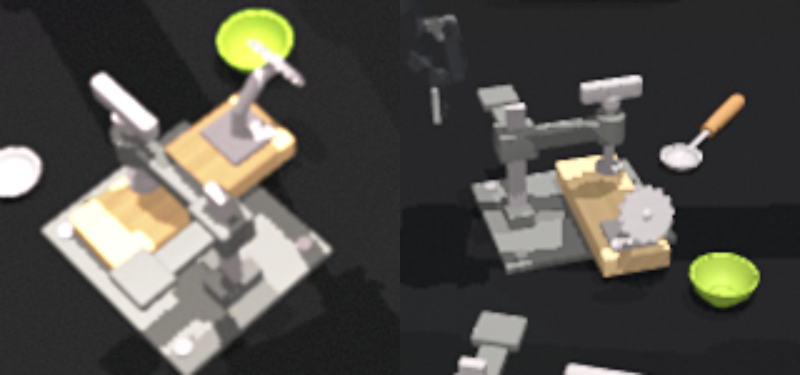

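The crops show the grater clamp. In the scene crop the handle is at about (125,105), the bar top at (215,195) and the lug at (140,275). The other clamp is at the bottom of the side view.

Run:
```python
from h import *
for cam,(x0,y0),L in [("scene",(120,130),{"lug":(140,275),"bar":(213,190),"handle":(125,100)}),("side",(200,110),{"lug":(100,97),"bar":(113,113),"handle":(212,88)})]:
    d=np.load(cam+"_d.npy")
    for n,(u,v) in L.items():
        u=int(x0+u*.4);v=int(y0+v*.4);r=np.zeros(d.shape,bool);r[v-1:v+2,u-1:u+2]=1
        print(cam,n,u,v,np.round(np.median(pts(cam,r,d),axis=0),3))
c=bot.get_calibration("wrist");print(np.round(np.linalg.inv(c["view"]),3),c["intrinsics"][0])
```

```text
scene lug 176 240 [ 0.586 -0.244  0.133]
scene bar 205 206 [ 0.559 -0.169  0.159]
scene handle 170 170 [ 0.459 -0.197  0.173]
side lug 240 148 [ 0.583 -0.236  0.135]
side bar 245 155 [ 0.566 -0.163  0.155]
side handle 284 145 [ 0.459 -0.194  0.168]
[[ 1.    -0.     0.001  0.675]
 [ 0.    -0.959 -0.284  0.073]
 [ 0.001  0.284 -0.959  0.374]
 [ 0.     0.     0.     1.   ]] [276.89322485   0.         260.60590056]
```

```bash
python3 -m inch '[{"dx":-0.05,"dy":-0.03,"dz":-0.02,"fingers":-1},{"dx":-0.1,"dy":-0.07,"dz":-0.04,"fingers":-1},{"dx":-0.15,"dy":-0.1,"dz":-0.06,"fingers":-1},{"dx":-0.2,"dy":-0.13,"dz":-0.07,"fingers":-1},{"dx":-0.2,"dy":-0.13,"dz":-0.07,"fingers":-1},{"dx":-0.2,"dy":-0.13,"dz":-0.07,"fingers":-1},{"dx":-0.2,"dy":-0.13,"dz":-0.07,"fingers":-1}]'
python3 - <<'E'
from h import *
im,d=bot.read_camera("wrist");np.save("w_d.npy",d)
cv2.imwrite("pics/w1.png",im)
for t in ["lug","handle","grater","clamp_tilt"]:
    for r in bot.masks_of("wrist",t)[:3]:
        P=pts("wrist",r["region"],d)
        print(t,round(r["p"],2),np.round(r["box"]),len(P), np.round(np.percentile(P,[5,50,95],axis=0),3).tolist() if len(P) else "")
        if t=="handle":
            T=P[P[:,2]>P[:,2].max()-.008]; (c,s,a)=cv2.minAreaRect(T[:,:2].astype(np.float32)*1000); print("rect",c,s,a,np.median(T[:,2]))
s=bot.read_state();print(s["time"],s["tool_pos"],s["tcp_rot"],s["wrist_force"],s["q"])
E
```

```text
lug 0.74 [ 75. 304. 190. 384.] 630 [[0.482, -0.196, 0.104], [0.507, -0.18, 0.125], [0.587, -0.145, 0.159]]
handle 0.6 [ 73. 372.  84. 384.] 88 [[0.489, -0.192, 0.154], [0.491, -0.186, 0.159], [0.614, -0.011, 0.303]]
rect (614.2254638671875, -10.719886779785156) (2.3997955322265625, 0.07173816114664078) 60.79247283935547 0.3030847239417547
grater 0.84 [  0. 209. 137. 297.] 6141 [[0.411, -0.156, 0.022], [0.443, -0.086, 0.04], [0.481, -0.043, 0.117]]
grater 0.32 [ 69. 371.  83. 384.] 84 [[0.489, -0.191, 0.154], [0.491, -0.185, 0.159], [0.596, -0.037, 0.282]]
clamp_tilt 0.57 [ 72. 347. 114. 384.] 349 [[0.475, -0.201, 0.126], [0.492, -0.189, 0.127], [0.506, -0.182, 0.163]]
0.75 [ 6.75027393e-01 -1.06146073e-05  2.31331980e-01] [2.22139035e+00 2.22140110e+00 1.33389212e-04] [-0.1123089  -0.88340629  0.60418898] [-3.69208687e-02  2.63857232e-01  1.60395673e+00  1.90352074e-05
  1.27367350e+00 -3.69312814e-02]invalid input at $[0]: expected keys dx, dy, dz, ax, ay, az, fingers
```

View pics/w1.png

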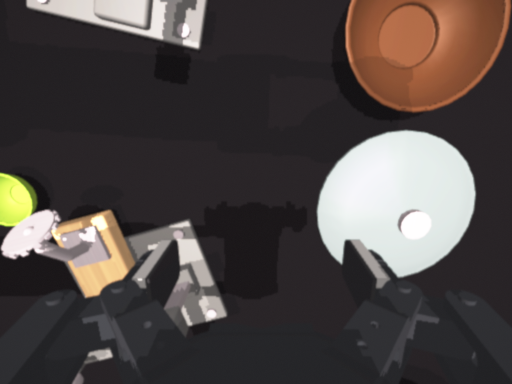

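The wrist picture shows the clamp at bottom left with the jaw hidden by the fingers. The move was refused because every row needs all the keys. I'll move the tool past the clamp so that the view is clear.

```bash
python3 -m inch '[{"dx":-0.055,"dy":-0.025,"dz":-0.01,"ax":0,"ay":0,"az":0,"fingers":-1},{"dx":-0.11,"dy":-0.05,"dz":-0.02,"ax":0,"ay":0,"az":0,"fingers":-1},{"dx":-0.165,"dy":-0.075,"dz":-0.03,"ax":0,"ay":0,"az":0,"fingers":-1},{"dx":-0.22,"dy":-0.1,"dz":-0.04,"ax":0,"ay":0,"az":0,"fingers":-1},{"dx":-0.275,"dy":-0.125,"dz":-0.05,"ax":0,"ay":0,"az":0,"fingers":-1},{"dx":-0.31,"dy":-0.14,"dz":-0.05,"ax":0,"ay":0,"az":0,"fingers":-1},{"dx":-0.31,"dy":-0.14,"dz":-0.05,"ax":0,"ay":0,"az":0,"fingers":-1},{"dx":-0.31,"dy":-0.14,"dz":-0.05,"ax":0,"ay":0,"az":0,"fingers":-1}]'
cat > look.py <<'E'
from h import *
import sys
n=sys.argv[1]
im,d=bot.read_camera("wrist");np.save("w_d.npy",d)
cv2.imwrite(f"pics/{n}.png",im)
for t in ["lug","handle","grater"]:
    for r in bot.masks_of("wrist",t)[:2]:
        P=pts("wrist",r["region"],d)
        print(t,round(r["p"],2),np.round(r["box"]),len(P), np.round(np.percentile(P,[5,50,95],axis=0),3).tolist() if len(P) else "")
        if t=="handle" and len(P)>20:
            m=np.percentile(P[:,2],95); T=P[abs(P[:,2]-m)<.008]; (c,s,a)=cv2.minAreaRect(T[:,:2].astype(np.float32)*1000); print("rect",c,s,a,np.median(T[:,2]))
s=bot.read_state();print(s["time"],s["tool_pos"],s["tcp_rot"],s["wrist_force"],s["q"])
E
python3 look.py w2
```

```text
time: 1.75
tool_pos: [0.5351, -0.3096, 0.2812]
tcp_rot: [-2.222, -2.221, -0.001]
wrist_force: [-0.1, 0.1, 0.6]
width: -0.002
lug 0.9 [127.   6. 334. 138.] 8060 [[0.443, -0.247, 0.123], [0.544, -0.196, 0.133], [0.595, -0.161, 0.174]]
handle 0.81 [132.  42. 211.  87.] 1873 [[0.431, -0.21, 0.157], [0.462, -0.199, 0.173], [0.49, -0.187, 0.175]]
rect (459.50787353515625, -197.3776397705078) (68.91687774658203, 14.46056079864502) 17.301746368408203 0.1736612188523201
grater 0.82 [151.   0. 251. 136.] 5743 [[0.418, -0.253, 0.033], [0.464, -0.156, 0.035], [0.505, -0.112, 0.041]]
1.95 [ 0.53557956 -0.3087504   0.28117606] [-2.21921917e+00 -2.22326808e+00 -3.50716524e-04] [-0.08816778  0.12311012 -0.33832647] [-5.63391198e-01  1.30892350e-01  1.67008587e+00  2.86466220e-04
  1.34083716e+00 -5.65279335e-01]
```

View pics/w2.png

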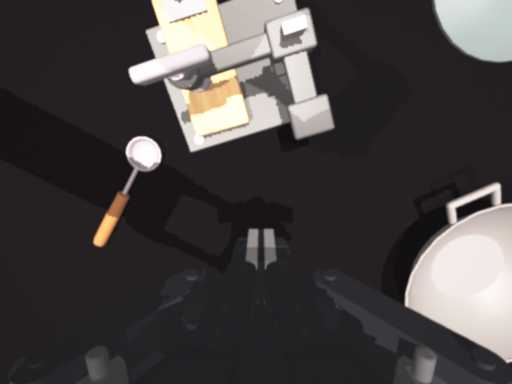

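The wrist view shows the handle at (170,65), the bar top at (292,25) and the lug at (310,115). Geometry from the bar and the arm direction puts the lug at about (0.586,-0.242). I'll check that with depth and move at the same time to hover over it.

Run:
```python
from h import *
d=np.load("w_d.npy");r=np.zeros(d.shape,bool);r[90:145,280:340]=1
P=pts("wrist",r,d);m=np.median(P[P[:,2]>.11,2]);T=P[abs(P[:,2]-m)<.004]
(c,s,a)=cv2.minAreaRect(T[:,:2].astype(np.float32)*1000);print("lug",m,c,s,a)
r[:]=0;r[10:40,275:312]=1;P=pts("wrist",r,d);T=P[P[:,2]>.152];print("bar",np.median(T,axis=0),len(T))
```

```text
lug 0.13294145819278552 (586.9935302734375, -240.97483825683594) (42.05931091308594, 36.041500091552734) 16.817304611206055
bar [ 0.56390642 -0.1660745   0.15955361] 350
```

```bash
python3 -m inch '[{"dx":0.033,"dy":0.025,"dz":0.04,"ax":0,"ay":0,"az":0,"fingers":-1},{"dx":0.066,"dy":0.05,"dz":0.08,"ax":0,"ay":0,"az":0,"fingers":-1},{"dx":0.066,"dy":0.05,"dz":0.12,"ax":0,"ay":0,"az":0,"fingers":-1},{"dx":0.066,"dy":0.05,"dz":0.125,"ax":0,"ay":0,"az":0,"fingers":-1},{"dx":0.066,"dy":0.05,"dz":0.125,"ax":0,"ay":0,"az":0,"fingers":-1}]'
```

```text
time: 2.58
tool_pos: [0.5859, -0.2424, 0.1568]
tcp_rot: [2.219, 2.224, 0.0]
wrist_force: [0.2, -0.4, 0.2]
width: -0.003
```

The lug rectangle measures 42 x 36 mm at (0.587,-0.241), top z 0.133, as specified. Pushing down now.

```bash
python3 -m inch '[{"dx":0.001,"dy":0.001,"dz":0.01,"ax":0,"ay":0,"az":0,"fingers":-1},{"dx":0.001,"dy":0.001,"dz":0.018,"ax":0,"ay":0,"az":0,"fingers":-1},{"dx":0.001,"dy":0.001,"dz":0.022,"ax":0,"ay":0,"az":0,"fingers":-1},{"dx":0.001,"dy":0.001,"dz":0.026,"ax":0,"ay":0,"az":0,"fingers":-1},{"dx":0.001,"dy":0.001,"dz":0.030,"ax":0,"ay":0,"az":0,"fingers":-1},{"dx":0.001,"dy":0.001,"dz":0.034,"ax":0,"ay":0,"az":0,"fingers":-1},{"dx":0.001,"dy":0.001,"dz":0.038,"ax":0,"ay":0,"az":0,"fingers":-1},{"dx":0.001,"dy":0.001,"dz":0.041,"ax":0,"ay":0,"az":0,"fingers":-1},{"dx":0.001,"dy":0.001,"dz":0.043,"ax":0,"ay":0,"az":0,"fingers":-1},{"dx":0.001,"dy":0.001,"dz":0.043,"ax":0,"ay":0,"az":0,"fingers":-1}]'
```

```text
time: 3.82
tool_pos: [0.5867, -0.2417, 0.1145]
tcp_rot: [2.219, 2.224, 0.0]
wrist_force: [-2.7, 0.1, 5.2]
width: -0.0
```

```bash
python3 -m inch '[{"dx":0,"dy":0,"dz":0.003,"ax":0,"ay":0,"az":0,"fingers":-1},{"dx":0,"dy":0,"dz":0.006,"ax":0,"ay":0,"az":0,"fingers":-1},{"dx":0,"dy":0,"dz":0.009,"ax":0,"ay":0,"az":0,"fingers":-1},{"dx":0,"dy":0,"dz":0.01,"ax":0,"ay":0,"az":0,"fingers":-1},{"dx":0,"dy":0,"dz":0.01,"ax":0,"ay":0,"az":0,"fingers":-1},{"dx":0,"dy":0,"dz":0.01,"ax":0,"ay":0,"az":0,"fingers":-1}]'
```

```text
time: 4.58
tool_pos: [0.5869, -0.2417, 0.1069]
tcp_rot: [2.219, 2.223, 0.0]
wrist_force: [-4.5, 2.6, 12.8]
width: 0.002
```

```bash
python3 -m inch '[{"dx":0,"dy":0,"dz":-0.01,"ax":0,"ay":0,"az":0,"fingers":-1},{"dx":0,"dy":0,"dz":-0.05,"ax":0,"ay":0,"az":0,"fingers":-1},{"dx":-0.02,"dy":-0.02,"dz":-0.1,"ax":0,"ay":0,"az":0,"fingers":-1},{"dx":-0.06,"dy":-0.05,"dz":-0.15,"ax":0,"ay":0,"az":0,"fingers":-0.5},{"dx":-0.07,"dy":-0.05,"dz":-0.175,"ax":0,"ay":0,"az":0,"fingers":-0.4},{"dx":-0.07,"dy":-0.05,"dz":-0.175,"ax":0,"ay":0,"az":0,"fingers":-0.4},{"dx":-0.07,"dy":-0.05,"dz":-0.175,"ax":0,"ay":0,"az":0,"fingers":-0.4}]'; python3 look.py w3
python3 - <<'E'
from h import *
d=np.load("w_d.npy");P=pts("wrist",d>0,d)
def box(c,h,z0,z1):
    u=np.array([.956,.292]);v=np.array([-.292,.956]);q=P[:,:2]-c
    m=(abs(q@u)<h[0])&(abs(q@v)<h[1])&(P[:,2]>z0)&(P[:,2]<z1);return P[m]
print("lug",np.median(box((.587,-.241),(.015,.012),.09,.13)[:,2]))
for s in (.07,.05): 
    c=np.array([.564,-.166])-s*np.array([.956,.292]); T=box(c,(.006,.004),.06,.15); print("arm",s,np.median(T[:,2]),len(T))
E
```

```text
time: 5.45
tool_pos: [0.5367, -0.3112, 0.2807]
tcp_rot: [-2.218, -2.223, -0.001]
wrist_force: [-0.1, 0.2, -0.5]
width: 0.297
lug 0.77 [138.  21. 329. 138.] 6885 [[0.443, -0.249, 0.087], [0.541, -0.197, 0.105], [0.596, -0.166, 0.15]]
handle 0.63 [141.  46. 214.  86.] 1509 [[0.432, -0.209, 0.133], [0.461, -0.198, 0.149], [0.49, -0.186, 0.151]]
rect (460.1026611328125, -196.558837890625) (68.26661682128906, 14.462652206420898) 16.967870712280273 0.14939710830324696
handle 0.24 [150.   0. 247. 136.] 5886 [[0.417, -0.252, 0.032], [0.462, -0.158, 0.034], [0.503, -0.114, 0.04]]
rect (460.6844787597656, -178.46864318847656) (75.4176254272461, 166.28292846679688) 15.600555419921875 0.033983751768921044
grater 0.58 [150.   0. 250. 135.] 5967 [[0.417, -0.253, 0.032], [0.462, -0.159, 0.034], [0.504, -0.114, 0.04]]
5.65 [ 0.53649044 -0.31065199  0.27968536] [-2.21593956e+00 -2.22291546e+00  6.08181732e-04] [-0.18889235 -0.03798735  0.32236044] [-5.65178606e-01  1.36648367e-01  1.66632517e+00  2.45053319e-04
  1.34147970e+00 -5.68377755e-01]
lug 0.1058039380008384
arm 0.07 0.10220851472605291 130
arm 0.05 0.10139745923585144 96
```

The jaw stayed down. Lug top is at 0.106, and the lug moved 27 mm while the handle dropped only 24 mm, so the arm is tilted. Next I'll yaw the gripper +107° to take the handle across its thickness, hovering above it.

```bash
python3 -m inch '[{"dx":0.02,"dy":-0.01,"dz":0,"ax":0,"ay":0,"az":-10,"fingers":0},{"dx":0.04,"dy":-0.02,"dz":0,"ax":0,"ay":0,"az":-20,"fingers":0},{"dx":0.06,"dy":-0.03,"dz":0,"ax":0,"ay":0,"az":-30,"fingers":0},{"dx":0.08,"dy":-0.04,"dz":0,"ax":0,"ay":0,"az":-40,"fingers":0},{"dx":0.1,"dy":-0.05,"dz":0.01,"ax":0,"ay":0,"az":-50,"fingers":0},{"dx":0.113,"dy":-0.06,"dz":0.02,"ax":0,"ay":0,"az":-60,"fingers":0},{"dx":0.113,"dy":-0.07,"dz":0.03,"ax":0,"ay":0,"az":-70,"fingers":0},{"dx":0.113,"dy":-0.0765,"dz":0.04,"ax":0,"ay":0,"az":-80,"fingers":0},{"dx":0.113,"dy":-0.0765,"dz":0.06,"ax":0,"ay":0,"az":-90,"fingers":0},{"dx":0.113,"dy":-0.0765,"dz":0.08,"ax":0,"ay":0,"az":-100,"fingers":0},{"dx":0.113,"dy":-0.0765,"dz":0.08,"ax":0,"ay":0,"az":-107,"fingers":0},{"dx":0.113,"dy":-0.0765,"dz":0.08,"ax":0,"ay":0,"az":-107,"fingers":0},{"dx":0.113,"dy":-0.0765,"dz":0.08,"ax":0,"ay":0,"az":-107,"fingers":0}]'
python3 - <<'E'
from h import *
from scipy.spatial.transform import Rotation as R
s=bot.read_state();M=R.from_rotvec(s["tcp_rot"]).as_matrix();print(np.round(M,3),s["q"],"yaw",np.degrees(np.arctan2(M[1,1],M[0,1])))
print("handle in tool", M.T@(np.array([.460,-.197,.120])-s["tool_pos"]))
cv2.imwrite("pics/w4.png",bot.read_camera("wrist")[0])
E
```

```text
time: 7.28
tool_pos: [0.4596, -0.1975, 0.1999]
tcp_rot: [0.467, -3.105, -0.003]
wrist_force: [-0.6, -0.1, -0.4]
width: 0.502
[[-0.956 -0.294 -0.002]
 [-0.294  0.956  0.002]
 [ 0.002  0.002 -1.   ]] [-4.56133816e-01 -4.47873621e-02  2.00384223e+00  6.28186495e-04
  1.18550863e+00 -2.32552478e+00] yaw 107.09451176351956
handle in tool [-0.00071969  0.0001647   0.07994149]
```

View pics/w4.png

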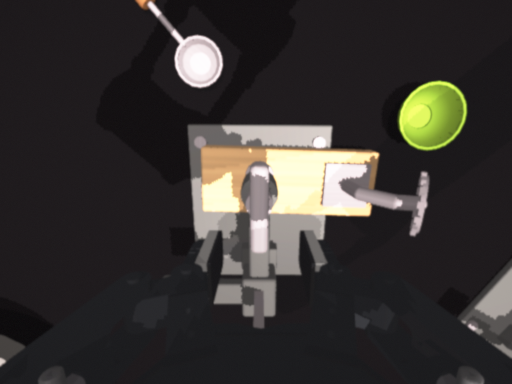

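The handle sits centred between the fingers (fingers at columns 208 and 313, handle at 259) and parallel to them. Descending and gripping.

```bash
python3 -m inch '[{"dx":-0.001,"dy":0,"dz":0.03,"ax":0,"ay":0,"az":0,"fingers":0},{"dx":-0.001,"dy":0,"dz":0.06,"ax":0,"ay":0,"az":0,"fingers":0},{"dx":-0.001,"dy":0,"dz":0.08,"ax":0,"ay":0,"az":0,"fingers":0},{"dx":-0.001,"dy":0,"dz":0.08,"ax":0,"ay":0,"az":0,"fingers":0},{"dx":-0.001,"dy":0,"dz":0.08,"ax":0,"ay":0,"az":0,"fingers":-0.4},{"dx":-0.001,"dy":0,"dz":0.08,"ax":0,"ay":0,"az":0,"fingers":-0.8},{"dx":-0.001,"dy":0,"dz":0.08,"ax":0,"ay":0,"az":0,"fingers":-0.8},{"dx":-0.001,"dy":0,"dz":0.08,"ax":0,"ay":0,"az":0,"fingers":-0.8},{"dx":-0.001,"dy":0,"dz":0.08,"ax":0,"ay":0,"az":0,"fingers":-0.8}]' 30
```

```text
time: 8.45
tool_pos: [0.4615, -0.198, 0.1215]
tcp_rot: [-0.467, 3.106, -0.0]
wrist_force: [-1.3, -2.3, 6.1]
width: 0.234
```

```bash
python3 -m inch '[{"dx":0,"dy":0,"dz":-0.001,"ax":0,"ay":0,"az":0,"fingers":-1},{"dx":0,"dy":0,"dz":-0.001,"ax":0,"ay":0,"az":0,"fingers":-1},{"dx":0,"dy":0,"dz":-0.001,"ax":0,"ay":0,"az":0,"fingers":-1}]' 40
python3 - <<'E'
import cv2,numpy as np
from h import *
w=bot.read_camera("wrist")[0];a=bot.read_camera("side")[0][110:230,200:360]
cv2.imwrite("pics/c5.png",np.hstack([cv2.resize(w[100:384,130:400],(396,416)),cv2.resize(a,(400,416))]))
E
```

```text
time: 8.82
tool_pos: [0.4613, -0.1979, 0.1219]
tcp_rot: [0.467, -3.107, -0.0]
wrist_force: [3.1, -3.1, -5.9]
width: 0.23
```

View pics/c5.png

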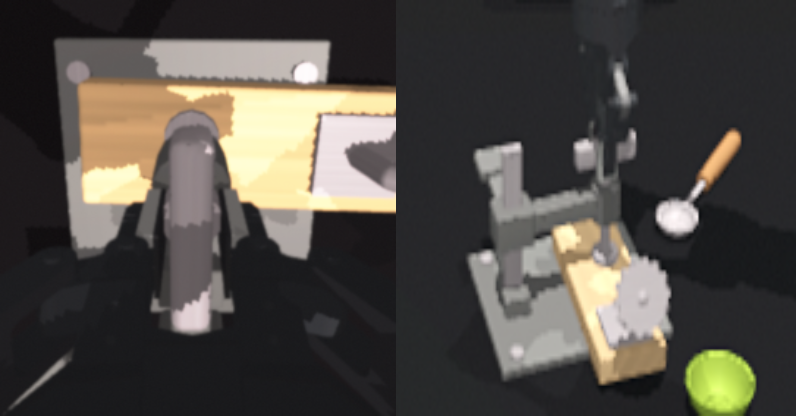

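The fingers hold the T-handle squarely. I'll turn it clockwise in two stages, with the height eased back to neutral.

```bash
python3 -m inch '[{"dx":0.001,"dy":0,"dz":0.001,"ax":0,"ay":0,"az":0,"fingers":-1},{"dx":0.001,"dy":0,"dz":0.001,"ax":0,"ay":0,"az":5,"fingers":-1},{"dx":0.001,"dy":0,"dz":0.001,"ax":0,"ay":0,"az":12,"fingers":-1},{"dx":0.001,"dy":0,"dz":0.001,"ax":0,"ay":0,"az":19,"fingers":-1},{"dx":0.001,"dy":0,"dz":0.001,"ax":0,"ay":0,"az":26,"fingers":-1},{"dx":0.001,"dy":0,"dz":0.001,"ax":0,"ay":0,"az":33,"fingers":-1},{"dx":0.001,"dy":0,"dz":0.001,"ax":0,"ay":0,"az":40,"fingers":-1},{"dx":0.001,"dy":0,"dz":0.001,"ax":0,"ay":0,"az":45,"fingers":-1},{"dx":0.001,"dy":0,"dz":0.001,"ax":0,"ay":0,"az":45,"fingers":-1}]'; python3 -c "
from h import *
print(bot.read_state()['torque'])"
```

```text
time: 10.05
tool_pos: [0.4612, -0.1998, 0.1218]
tcp_rot: [0.756, 3.047, -0.004]
wrist_force: [3.2, -5.5, -2.2]
width: 0.23
[-1.26671862 -0.33383136 -0.03823039]
```

```bash
python3 -m inch '[{"dx":0,"dy":0,"dz":0,"ax":0,"ay":0,"az":5,"fingers":-1},{"dx":0,"dy":0,"dz":0,"ax":0,"ay":0,"az":12,"fingers":-1},{"dx":0,"dy":0,"dz":0,"ax":0,"ay":0,"az":19,"fingers":-1},{"dx":0,"dy":0,"dz":0,"ax":0,"ay":0,"az":26,"fingers":-1},{"dx":0,"dy":0,"dz":0,"ax":0,"ay":0,"az":33,"fingers":-1},{"dx":0,"dy":0,"dz":0,"ax":0,"ay":0,"az":40,"fingers":-1},{"dx":0,"dy":0,"dz":0,"ax":0,"ay":0,"az":47,"fingers":-1},{"dx":0,"dy":0,"dz":0,"ax":0,"ay":0,"az":50,"fingers":-1},{"dx":0,"dy":0,"dz":0,"ax":0,"ay":0,"az":50,"fingers":-1},{"dx":0,"dy":0,"dz":0,"ax":0,"ay":0,"az":50,"fingers":-1}]'; python3 -c "
from h import *
print(bot.read_state()['torque'])"
```

```text
time: 11.3
tool_pos: [0.4595, -0.201, 0.1218]
tcp_rot: [1.972, 2.443, -0.008]
wrist_force: [-2.7, -6.1, -0.1]
width: 0.228
[-1.25441534  0.79150005  0.04945122]
```

Turned 95°. I'll release, retreat and check.

```bash
python3 -m inch '[{"dx":0,"dy":0,"dz":0,"ax":0,"ay":0,"az":0,"fingers":-0.3},{"dx":0,"dy":0,"dz":0,"ax":0,"ay":0,"az":0,"fingers":0},{"dx":0,"dy":0,"dz":0,"ax":0,"ay":0,"az":0,"fingers":0},{"dx":0,"dy":0,"dz":0,"ax":0,"ay":0,"az":0,"fingers":0},{"dx":0,"dy":0,"dz":-0.02,"ax":0,"ay":0,"az":0,"fingers":0},{"dx":0,"dy":0,"dz":-0.05,"ax":0,"ay":0,"az":0,"fingers":0},{"dx":0,"dy":0,"dz":-0.1,"ax":0,"ay":0,"az":0,"fingers":0},{"dx":-0.05,"dy":0.02,"dz":-0.15,"ax":0,"ay":0,"az":0,"fingers":0},{"dx":-0.1,"dy":0.05,"dz":-0.16,"ax":0,"ay":0,"az":0,"fingers":0},{"dx":-0.12,"dy":0.05,"dz":-0.16,"ax":0,"ay":0,"az":0,"fingers":0},{"dx":-0.12,"dy":0.05,"dz":-0.16,"ax":0,"ay":0,"az":0,"fingers":0}]'; python3 look.py w6
python3 - <<'E'
from h import *
d=np.load("w_d.npy");P=pts("wrist",d>0,d)
q=P[:,:2]-np.array([.587,-.241]);m=(np.hypot(*q.T)<.012)&(P[:,2]>.09)&(P[:,2]<.13);print("lug",np.median(P[m,2]))
E
```

```text
time: 12.68
tool_pos: [0.5345, -0.3082, 0.2819]
tcp_rot: [1.974, 2.442, -0.008]
wrist_force: [-0.2, 0.5, -0.1]
width: 0.499
lug 0.56 [195.   4. 338. 146.] 6790 [[0.455, -0.247, 0.095], [0.536, -0.191, 0.107], [0.593, -0.164, 0.151]]
handle 0.75 [196.   8. 220.  91.] 1472 [[0.449, -0.224, 0.134], [0.46, -0.194, 0.15], [0.469, -0.165, 0.152]]
rect (458.9383850097656, -195.19619750976562) (14.288747787475586, 68.61784362792969) 11.780335426330566 0.15024570962871087
12.875 [ 0.5333311  -0.30570086  0.28162219] [ 1.97246267  2.44473685 -0.00790778] [ 0.2202307   0.2297878  -0.22054056] [-0.55813766  0.12422029  1.67674494 -0.00517644  1.34089011 -0.76998231]
lug 0.10848962530488082
```

View pics/w6.png

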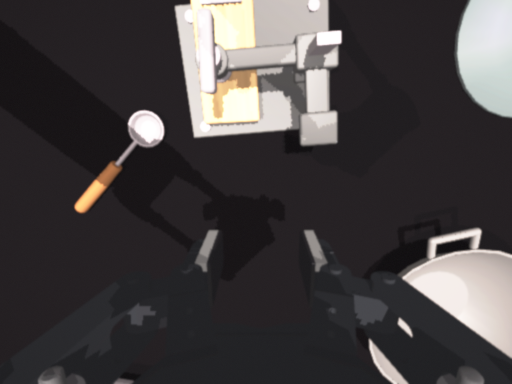

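The handle now lies at -78° (was +17°), so it has turned about 95°. The lug reads about 2.7 mm higher than after the push, so I'll check that it's stable, how much tilt is left, and where the grater is.

Run:
```python
from h import *
U=np.array([.956,.292]);V=np.array([-.292,.956])
L=[];H=[]
for i in range(8):
    d=bot.read_camera("wrist")[1];P=pts("wrist",d>0,d)
    q=P[:,:2]-np.array([.587,-.241]);L.append(np.median(P[(np.hypot(*q.T)<.012)&(P[:,2]>.09)&(P[:,2]<.13),2]))
    q=P[:,:2]-np.array([.459,-.196]);H.append(np.median(P[(np.hypot(*q.T)<.03)&(P[:,2]>.145),2]))
print(np.round(L,4),np.round(H,4))
q=P[:,:2]-np.array([.564,-.166]);a=-q@U
for s in (.03,.04,.05,.06,.07,.08):
    m=(abs(a-s)<.005)&(abs(q@V)<.004)&(P[:,2]>.07)&(P[:,2]<.13);print(s,m.sum(),np.round(np.median(P[m,2]),4))
im,d=bot.read_camera("scene")
for r in bot.masks_of("scene","grater")[:1]:
    for dd in (np.load("scene_d.npy"),d):
        P=pts("scene",r["region"],dd);T=P[abs(P[:,2]-.035)<.006];print(r["p"],len(T),cv2.minAreaRect(T[:,:2].astype(np.float32)*1000),T.mean(0))
print(bot.read_state()["time"])
```

```text
[0.1089 0.1089 0.1088 0.1088 0.1088 0.1088 0.1087 0.1087] [0.1507 0.1507 0.1506 0.1505 0.1506 0.1505 0.1506 0.1505]
0.03 78 0.1037
0.04 82 0.1044
0.05 76 0.1046
0.06 82 0.1048
0.07 76 0.1052
0.08 83 0.1054
0.73 1719 ((456.6781311035156, -166.34556579589844), (78.43697357177734, 199.75132751464844), 14.934772491455078) [ 0.46098419 -0.17108906  0.03454032]
0.73 1846 ((456.6030578613281, -166.0625457763672), (77.86811828613281, 200.10572814941406), 15.099268913269043) [ 0.4622877  -0.17313258  0.03448875]
13.375
```

Everything is stable. The arm's slope measures about 0.034 rad, matching the jaw-travel estimate, and the grater hasn't moved. Handing in.

```bash
python3 -c "
from workcell import bot
print(bot.finish_job())"
```

```text
the job is handed in; nothing more can be done
None
```

I pushed the jaw down by its lug until the arm tilted, then turned the T-handle about 95° clockwise. I let go, backed clear and handed the job in after 13.4 s. No verdict was reported.

My last checks, all from the camera images:
- **Handle:** it went from +17° to -78°, a turn of about 1.66 rad (more than 1.0 needed).
- **Arm tilt:** the arm's measured slope is about 0.034 rad (more than 0.02 needed). An estimate from the handle and lug heights gives about 0.032 rad.
- **Grater:** the foot is within 1 mm of where it started.
- **Robot:** the gripper is open and clear, and the wrist force is about zero.

**What disagreed:**
- **Bind depth:** after the push, the wrist force suggested the jaw was about 5.8 mm past touching, but its position suggested only 3–4 mm.
- **Jaw slipped back:** the lug rose about 3 mm during the screwing, from 0.106 to 0.109 m. It then held steady over eight readings. The jaw now sits only about 1–1.5 mm past touching, so most of the remaining tilt comes from the screw.

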